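# Clamp the gas bottle, find which way its cap unscrews and hold the cap up

## Task

A fresh gas bottle for the raclette melter stands loose in the bench cradle: throw the cradle's red clamp handle right over so that the bottle is clamped and cannot turn. Then unscrew its brass cap: nobody knows whether the thread is right- or left-handed, so feel gently which way it gives, without forcing the thread or pulling the bottle out of the cradle. Lift the cap off and finish still holding it in the gripper, a hand's breadth (about 10 cm) straight above the bottle; leave the bottle clamped and everything else on the table where it stands.

Things in the scene. Friction and masses are not known exactly. Their poses are not given: they have to be found in the camera images.
- cradle: grey bench cradle, fixed, standing anywhere on the middle of the table at any yaw up to 0.5 rad either way. Its base plate is 10 mm thick, 130 mm along its x, and runs from y = -175 to +80 mm. Origin: on the table under the axis of the bottle's seat. A rubber-faced V-block 80 mm tall stands on its +y side, the push clamp on its -y side; z is up
- clamp_handle (a joint): angle of the clamp's handle, rad: 0 = upright (open), grows as the handle swings down to the -y side of the cradle, away from the bottle; 1.5 = lying flat (closed, against its stop). It starts between 0 and 0.2 and stays where it is left. From about 1.0 the pad bites; friction of its cam holds it shut. It takes 5 to 10 N at the grip
- clamp_grip (a point): middle of the red round grip of the clamp handle: 16 mm thick, 78 mm long, along the handle; 85 mm from the pivot. Moves with the handle; its z axis points along the handle to the free end, its x axis is that of the pivot
- clamp_pivot (a point): pivot of the clamp handle, between two steel cheeks that reach 88 mm above the table; 105 mm from the bottle's axis towards the cradle's -y and 78 mm above the table. The handle turns about the cradle's x axis
- clamp_pad: black rubber pad of the clamp, 28 mm across, on a rod along the cradle's y, 56 mm above the table. When open it stands 8 mm short of the bottle; it pushes the bottle into the V with 20 to 30 N. Origin: middle of its front face
- bottle: dark steel gas bottle with a paper band, 64 mm thick, 0.8 kg, loose in the cradle on the base plate. Origin: centre of its underside, z up along its axis. Its collar, the seat of the cap, is 150 mm above the origin, 49 mm across; a brass neck 25 mm thick stands 24.5 mm above the collar, inside the cap. Clamping pushes the bottle 1 or 2 mm towards the cradle's +y
- cap: knurled brass cap on the bottle in the cradle, 50 mm across, 32 mm tall, 0.16 kg. Origin: centre of its underside, z up. Steep thread of unknown hand: the right way it turns easily, rises 2 mm and lifts off after 50 to 130 degrees (aim at 75 to 85); the wrong way it stops hard within a few degrees (0.9 Nm is forcing it). While the thread holds, it has 1 mm of play upward, then pulls the bottle
- spare_bottle: spare gas bottle of the same size with a blue plastic cap, loose, 0.9 kg, 182 mm tall; origin: centre of its underside. Leave alone
- regulator: brass gas regulator with a white gauge, lying beyond the cradle, about 100 mm long and 42 mm tall; origin: under its middle. Leave alone
- cheese_round: orange-yellow round cheese with pepper specks and a brown paper band, 112 mm across, 40 mm tall; origin: centre of its underside. Leave alone
- cheese_wedge: pale cheese wedge, 137 mm long, 84 mm wide, 55 mm tall; origin: on its underside. Leave alone
- chutney_jar: amber glass jar with a white lid, 68 mm across, 85 mm tall; origin: centre of its underside. Leave alone
- cheese_knife: flat cheese spade with a wooden handle, 200 mm long, lying on the table to the left of the cradle; origin: on its underside. Leave alone
Mind the look-alikes: they are no part of the job. Leave any pink look-alike of the cap alone. Leave any green or purple look-alike of the bottle alone.

How it is judged:
By the outcome, as a careful person would: the job done as asked, in the order asked, and still so for the second after the job is handed in, while the arm keeps its last pose, push and grip.
It also fails if it takes over 72 s, if anything falls off the work surface, if the arm or the gripper's body presses on something with over 40 N, if the wrist force passes 120 N, or if a joint passes its speed limit or range.

## Robot

A 6-joint arm with a two-finger parallel gripper is mounted at the origin on the work surface. World frame = base frame: x ahead of the robot, y to its left, z up, the work surface at z = 0. Lengths are in mm, angles in rad, forces in N, time in s.
With the tool pointing down it reaches from about 300 to 825 mm from the base axis. Payload 5.4 kg.
Tool frame: the origin (TCP) lies on the centre line of the jaws, within the pads' length; the fingertips stand 25 mm ahead of it and the grasp point (between the pads) lies 6 mm ahead of it; z points along the fingers, y is the line along which they close (so a half turn about z gives the same grasp; the last joint's range is limited). The gripper opens to 92 mm and grips with 3 to 60 N. Pads are 20 mm wide; open, the fingers measure 128 mm over their backs; the gripper's body (75 mm by 189 mm) begins 69 mm behind the grasp point.
Start: joints at [1.096, 0.158, 1.597, -0, 1.386, -0.21], TCP at [150.498, 554.938, 239.601] pointing down, gripper open.
Joint ranges: [-2.91, 2.91], [-0.94, 2.29], [0.18, 2.7], [-1.29, 4.43], [0.17, 2.64], [-3, 3]. Speed limits (rad/s): [2.57, 2.57, 3.14, 3.14, 3.14, 3.14].

## Interface

Orientations are given as [roll, pitch, yaw] about the fixed x, y, z axes, in that order (R = Rz(yaw) Ry(pitch) Rx(roll)).
In Python, from bench import sensors, eyes, env, nets gives the robot as it stands.
- The arm moves only by the tool arm_command, never from a script. Its argument "commands" is text: rows parted by semicolons, each of 4 numbers parted by spaces: the shift along the world's x, y, z in m, then the turn about the world's z in rad. A call has 1 to 12 rows; each row is the pose to reach, as a shift and turn from the pose commanded when the call began; what a row does not reach only later rows make up. A row lasts 1/10 s, in which the tool goes at most 50 mm and 8.59 degrees, less where a joint would pass 70% of its speed; a pose out of reach is approached as far as the arm can. A call with a gripper value outside its range is refused whole. "fingers" is the opening, from 0 (shut) to 1 (fully open), set as the call begins (left out, the last holds). The fingers move at their own pace and stop on an object; "grip_force" is the grip in N (left out, the last holds). Time passes only in rows, so rows that repeat a pose let the fingers close. It gives the time, the measured TCP pose, the force, the opening and the grip force at its end, in the units of the state.
- sensors.state(): the state, without advancing time (a new reading comes with each control period).
- eyes.camera(name): name is "side" or "top"; returns the picture (480x640x3 uint8, red, green, blue); there is no depth.
- eyes.get_calibration(name): a dict with "fx", "fy", "cx", "cy" (pixels), "rvec" (rotation vector, rad) and "tvec" (3), from world to camera coordinates, as OpenCV has them. Camera axes: x right, y down, z forward; pixel columns grow to the right and rows downward; lengths in mm; the calibration is good to about 2 mm. A picture is of the moment at which its call begins. get_calibration takes no time and is no camera call.
- env.hand_in(): hands the job in; it is judged then, once.
Trained networks look in the newest picture that a camera, given by its name, has taken for a name from the list of things; names that differ only in an ending like _2 or _b are one class to them, and where a whole thing is asked for, a point or a joint stands for the part that bears it (a point fixed in the world has none). Each returns a list of dicts, best first, with "conf" (0 to 1); they miss things now and then, are a little off and sometimes report something else, mostly with a low value. They report only what shows in the picture. A call takes as long as a camera call. They do not tell look-alikes from the thing itself.
- nets.spot_in(camera, name): "box" ([left, top, right, bottom] in pixels, round what is visible of it).
- nets.trace(camera, name): "region" (480x640 bool, what is visible of it) and "box" ([left, top, right, bottom] in pixels, round what is visible of it).
- nets.landmark_of(camera, name): "uv" ([column, row] in pixels: a listed point, or the origin of a listed thing).
The state is a dict: "t": time; "q": joint angles; "joint_velocities": joint speeds; "effort": joint torques, N m; "ee_pos": TCP position; "eef_rot": TCP orientation; "ft_force": force on the tool from outside, world axes, zero at the start; "ft_torque": the same for the moment, N m; "grip_width": finger opening in mm; "finger_force": force on a finger pad.
Only numpy, scipy, OpenCV 4.12 (cv2) and the standard library are available. Lean on these libraries where they do the work, as an engineer would, in place of code of your own. Each camera call takes 0.05 s, during which the arm holds its last target. There are 200 camera calls.

## Working session

There is one attempt and no reset: what is moved stays moved. The work goes in short steps, Python scripts to look and compute and a tool call to move; the robot and the scene stay as the last step left them, time stands still between calls to the robot, and variables do not carry over. Pictures are saved under pics/ and viewed, at most 10 in all, crops included, and the job is handed in when it is done.

Besides the shell and the picture viewer there is one more tool, called after "Emit:" in YAML: its name, and indented under it one key for each argument. arm_command: Moves the arm, as the interface text tells. Its arguments: {"type":"object","properties":{"commands":{"type":"string"},"fingers":{"type":"number"},"grip_force":{"type":"number"}},"required":["commands"]}

```bash
ls; mkdir -p pics; cat > h.py <<'E'
import numpy as np, cv2
from bench import sensors, eyes, env, nets
def cal(n):
    c=eyes.get_calibration(n);K=np.array([[c['fx'],0,c['cx']],[0,c['fy'],c['cy']],[0,0,1.]])
    R=cv2.Rodrigues(np.array(c['rvec'],float))[0];return K,R,np.array(c['tvec'],float).ravel()
def proj(n,p):
    K,R,t=cal(n);q=(K@(R@np.atleast_2d(p).T+t[:,None])).T;return q[:,:2]/q[:,2:]
def ray(n,uv):
    K,R,t=cal(n);d=R.T@np.linalg.inv(K)@np.array([uv[0],uv[1],1.]);return -R.T@t,d/np.linalg.norm(d)
def tri(a,b):
    (o1,d1),(o2,d2)=ray('side',a),ray('top',b)
    s=np.linalg.lstsq(np.c_[d1,-d2],o2-o1,rcond=None)[0];p,q=o1+s[0]*d1,o2+s[1]*d2
    return (p+q)/2,np.linalg.norm(p-q)
def onz(n,uv,z):
    o,d=ray(n,uv);return o+d*(z-o[2])/d[2]
def save(n,f):
    im=eyes.camera(n);cv2.imwrite(f,cv2.cvtColor(im,cv2.COLOR_RGB2BGR));return im
E
python3 - <<'E'
from h import *
np.set_printoptions(precision=1,suppress=True)
a=save('side','pics/s0.png');b=save('top','pics/t0.png')
cv2.imwrite('pics/both.png',cv2.cvtColor(cv2.resize(np.vstack([a,b]),(800,1200))[:, :],cv2.COLOR_RGB2BGR)[:600])
for n in ('side','top'):
    o,_=ray(n,(320,240));print(n,o)
    for k in ('cradle','clamp_grip','clamp_pivot','clamp_pad','bottle','cap','spare_bottle'):
        print(k,[(np.array(x['uv']),round(x['conf'],2)) for x in nets.landmark_of(n,k)])
print(sensors.state())
E
```

```text
pics
side [ 241.1  746.6 1005.8]
cradle [(array([318.5, 264.3]), 0.8)]
clamp_grip []
clamp_pivot [(array([338.2, 216. ]), 0.94), (array([322.4, 261.1]), 0.55)]
clamp_pad [(array([326.6, 429.6]), 0.24)]
bottle [(array([279.5, 226.2]), 0.76), (array([321.2, 260. ]), 0.63), (array([391.7, 176.2]), 0.63), (array([361.7, 323.2]), 0.59)]
cap [(array([380.1, 263.8]), 0.96), (array([294.6, 314. ]), 0.81), (array([325.2, 215.1]), 0.77)]
spare_bottle [(array([206.6, 433.7]), 0.55)]
top [ 225.2  -33.1 1426.8]
cradle [(array([328. , 243.1]), 0.61)]
clamp_grip []
clamp_pivot [(array([368.3, 238.4]), 0.95), (array([322.7, 199.6]), 0.45)]
clamp_pad [(array([343.6, 238.9]), 0.6)]
bottle [(array([356.4, 188. ]), 0.92), (array([274. , 288.7]), 0.61), (array([330.6, 238.6]), 0.53), (array([333.5, 232. ]), 0.44)]
cap [(array([334. , 227.2]), 0.92), (array([266.3, 237. ]), 0.7), (array([337.1, 295. ]), 0.66)]
spare_bottle [(array([151.1, 213. ]), 0.64)]
{'t': 0.8, 'q': array([ 1.1,  0.2,  1.6,  0. ,  1.4, -0.2]), 'joint_velocities': array([ 0.,  0., -0., -0., -0.,  0.]), 'effort': array([  0. , -38.6, -32.2,   0.1,   0. ,   0. ]), 'ee_pos': array([150.5, 555. , 239.6]), 'eef_rot': array([3.1, 0. , 2.9]), 'ft_force': array([-0.9, -0.2, -0.1]), 'ft_torque': array([ 0., -0., -0.]), 'finger_force': 0.0, 'grip_width': 92.18792177743117}
```

View pics/s0.png

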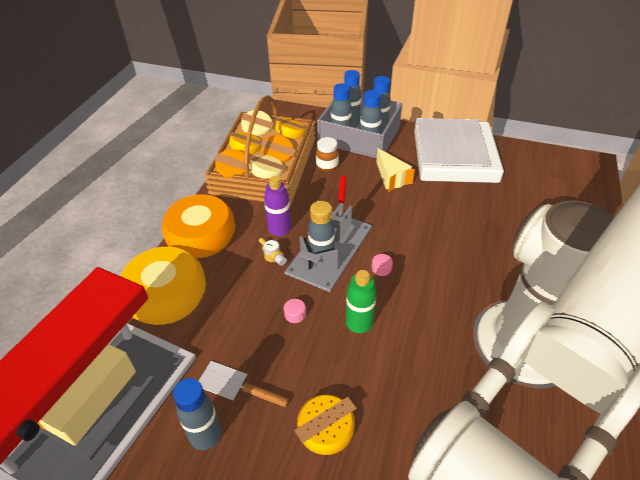

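View pics/t0.png

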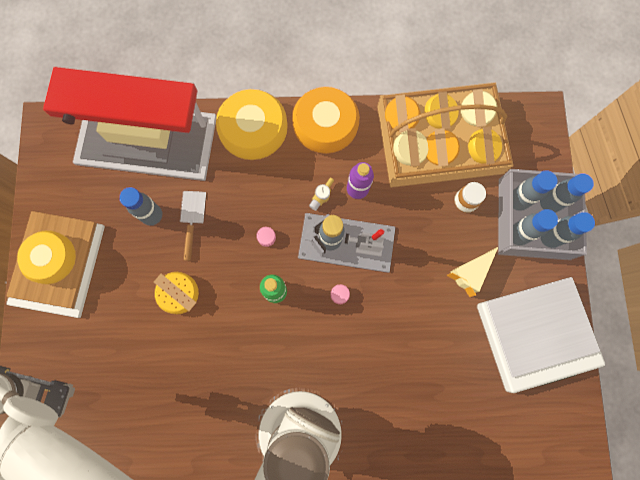

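Candidates: the brass-capped dark bottle in the cradle is at side (321,228) and top (332,232). The look-alikes are the green bottle at side (361,300), the purple bottle at side (277,207), and the pink caps at side (382,264) and (294,311). Only the grey bottle standing in the grey cradle fits the description. I'll confirm that in an enlarged crop and measure it.

```bash
python3 - <<'E'
from h import *
np.set_printoptions(precision=1,suppress=True)
a=cv2.imread('pics/s0.png');b=cv2.imread('pics/t0.png')
A=cv2.resize(a[160:300,265:400],None,fx=4,fy=4,interpolation=cv2.INTER_CUBIC)
B=cv2.resize(b[205:280,290:405],None,fx=3.45,fy=3.45,interpolation=cv2.INTER_CUBIC)
B=cv2.resize(B,(260,170)) if 0 else B
im=np.zeros((560,800,3),np.uint8);im[:, :400]=cv2.resize(A,None,fx=400/540,fy=400/540)[:415].shape[0] and 0
A=cv2.resize(a[165:295,270:385],(495,560));B=cv2.resize(b[208:275,295:400],(305,195))
im[:,:495]=A;im[:195,495:]=B;cv2.imwrite('pics/c0.png',im)
def red(n,im,x0,y0,x1,y1):
    h=cv2.cvtColor(im,cv2.COLOR_BGR2HSV)[y0:y1,x0:x1];m=((h[...,0]<6)|(h[...,0]>174))&(h[...,1]>180)&(h[...,2]>80)
    ys,xs=np.nonzero(m);p=np.c_[xs+x0,ys+y0].astype(float);c=p.mean(0);u,s,v=np.linalg.svd(p-c);e=(p-c)@v[0]
    print(n,len(p),c,c+v[0]*e.min(),c+v[0]*e.max());return c,c+v[0]*e.min(),c+v[0]*e.max()
s=red('side',a,325,160,360,215);t=red('top',b,360,220,395,250)
print('grip',tri(s[0],t[0]),[ (i,j,tri(s[i],t[j])) for i in(1,2) for j in (1,2)])
print('pivot',tri((338.2,216),(368.3,238.4)))
print('cap',tri((325.2,215.1),(334,227.2)),'bottle',tri((321.2,260),(330.6,238.6)))
print('cradle',tri((318.5,264.3),(328,243.1)))
for n in('side','top'):
  for x in nets.trace(n,'cap')+nets.trace(n,'clamp_grip')+nets.trace(n,'cradle'): print(n,x['box'],round(x['conf'],2))
  K,R,t_=cal(n)
E
```

```text
side 183 [341.8 188.6] [343.1 174.9] [340.5 202.1]
top 60 [377.4 234.2] [382.5 230.4] [372.3 238.1]
grip (array([ 493. , -205.8,  159.8]), np.float64(1.4490667979167393)) [(1, 1, (array([ 493.4, -213.3,  198. ]), np.float64(0.2433284501862506))), (1, 2, (array([ 477.9, -184.3,  221.7]), np.float64(15.396484403137366))), (2, 1, (array([ 509.4, -229. ,   92.8]), np.float64(13.826104838021323))), (2, 2, (array([ 492.3, -197.4,  121.3]), np.float64(3.548866274905459)))]
pivot (array([ 498.6, -192.5,   76.1]), np.float64(0.9417422205972267))
cap (array([507.9, -98.3, 164. ]), np.float64(7.1874537845037025)) bottle (array([515.5, -95.9,   2.3]), np.float64(0.5326688330316504))
cradle (array([512.7, -88. ,  -8.1]), np.float64(14.87602581826282))
side [371.6, 251.1, 393.4, 276.3] 0.71
side [282.0, 298.3, 304.6, 321.2] 0.61
side [338.0, 172.2, 345.2, 211.9] 0.59
side [314.4, 201.4, 334.3, 221.5] 0.56
side [339.9, 172.7, 342.8, 221.7] 0.7
side [284.9, 176.9, 369.8, 292.0] 0.61
top [331.2, 283.8, 348.1, 304.6] 0.77
top [322.3, 218.1, 343.8, 236.2] 0.56
top [257.5, 226.7, 273.5, 248.8] 0.5
top [370.2, 226.6, 383.5, 236.8] 0.67
top [301.7, 214.1, 395.3, 272.6] 0.59
top [298.4, 215.0, 394.4, 271.9] 0.73
```

View pics/c0.png

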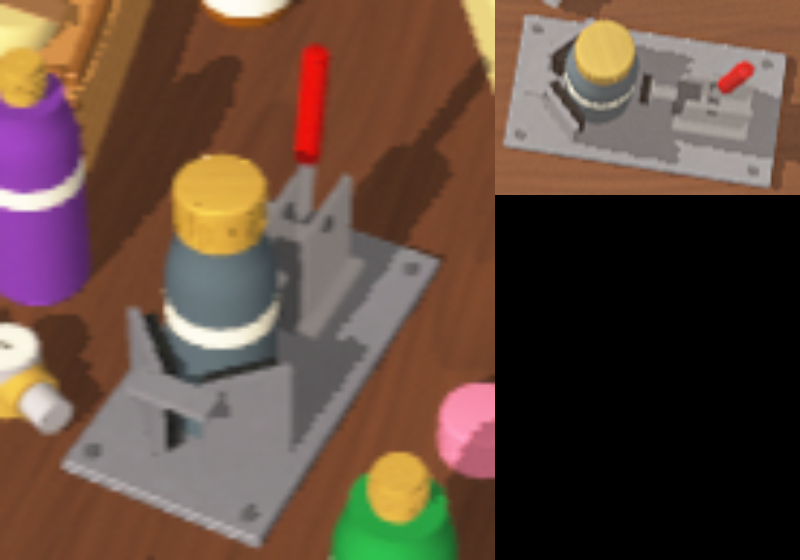

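Crop confirms it: the brass-capped grey bottle stands in the V-block, with the red handle behind it. I'll fit the cradle pose from the plate corners and the cap top.

```bash
python3 - <<'E'
from h import *
from scipy.optimize import least_squares
np.set_printoptions(precision=2,suppress=True)
def S(u,v): return (270+u/4.304,165+v/4.308)
def T(u,v): return (295+(u-495)/2.905,208+v/2.91)
C=[('side',S(438,258),(-65,-175)),('side',S(66,462),(65,80)),('side',S(258,537),(-65,80)),
('top',T(527,16),(65,80)),('top',T(784,55),(65,-175)),('top',T(768,184),(-65,-175)),('top',T(506,144),(-65,80))]
def W(p,l): 
    c,s=np.cos(p[2]),np.sin(p[2]);x,y,z=l;return np.array([p[0]+c*x-s*y,p[1]+s*x+c*y,z])
f=lambda p:np.concatenate([proj(n,W(p,(*l,10)))[0]-uv for n,uv,l in C])
r=least_squares(f,[510,-97,0],loss='soft_l1');p=r.x;print(p,f(p).reshape(-1,2))
print('captop',tri(S(220,180),T(605,49)),'expect',W(p,(0,0,192)),'bot seat')
piv=W(p,(0,-105,78));print('pivot',piv)
for a in(0,.1,.2): print(a,W(p,(0,-105-85*np.sin(a),78+85*np.cos(a))), proj('side',W(p,(0,-105-85*np.sin(a),78+85*np.cos(a)))),proj('top',W(p,(0,-105-85*np.sin(a),78+85*np.cos(a)))))
print(sensors.state()['eef_rot'],sensors.state()['ee_pos'])
for k in ('spare_bottle','regulator','cheese_wedge','chutney_jar','cheese_knife'):
    pass
for nm,uv in(('jar lid',(472,193)),('reg',(322,194)),('wedge',(490,255))): print(nm,onz('top',uv,40))
print('green captop',onz('top',(271,285),180),'purple',onz('top',(364,170),180),'pink',onz('top',(340,294),30),onz('top',(266,237),30))
E
```

```text
[512.13 -93.13  -0.17] [[ 0.54 -0.5 ]
 [-0.8  -0.67]
 [ 0.7   0.33]
 [-1.11 -0.86]
 [ 0.66 -0.71]
 [ 0.44  0.62]
 [-1.18  0.36]]
captop (array([511.96, -93.99, 191.73]), np.float64(1.5004615045824563)) expect [512.13 -93.13 192.  ] bot seat
pivot [ 493.87 -196.53   78.  ]
0 [ 493.87 -196.53  163.  ] [[340.76 189.98]] [[373.83 233.4 ]]
0.1 [ 492.4  -204.89  162.58] [[342.24 188.12]] [[377.2  233.95]]
0.2 [ 490.94 -213.16  161.31] [[343.68 186.55]] [[380.49 234.56]]
[3.14 0.   2.88] [150.52 554.95 239.62]
jar lid [ 628.61 -489.67   40.  ]
reg [634.48 -74.11  40.  ]
wedge [ 453.62 -523.95   40.  ]
green captop [368.97  58.26 180.  ] purple [ 653.53 -177.05  180.  ] pink [ 358.06 -115.46   30.  ] [518.38  82.09  30.  ]
```

Emit:
arm_command:
  commands: "0.02 -0.02 0.05 -0.05; 0.04 -0.06 0.06 -0.2; 0.06 -0.11 0.06 -0.35; 0.08 -0.16 0.06 -0.5; 0.1 -0.2 0.06 -0.62; 0.12 -0.25 0.06 -0.75; 0.15 -0.29 0.06 -0.88; 0.17 -0.34 0.06 -1.0; 0.19 -0.38 0.06 -1.12; 0.21 -0.42 0.06 -1.25; 0.23 -0.47 0.06 -1.37; 0.25 -0.51 0.06 -1.48"
  fingers: 0
  grip_force: 20

```text
t: 2.3
ee_pos: [400.9, 42.7, 300.0]
eef_rot: [3.14, -0.0, 1.391]
ft_force: [1.6, 0.4, 0.5]
grip_width: 0.5
finger_force: 0.0
```

Emit:
arm_command:
  commands: "0.02 -0.04 0 0; 0.04 -0.08 0 0; 0.06 -0.12 0 0.01; 0.08 -0.16 0 0.01; 0.09 -0.19 0 0.01; 0.0995 -0.205 0 0.01; 0.0995 -0.205 -0.03 0.01; 0.0995 -0.205 -0.06 0.01; 0.0995 -0.205 -0.09 0.01; 0.0995 -0.205 -0.107 0.01; 0.0995 -0.205 -0.107 0.01"

```text
t: 3.4
ee_pos: [498.2, -159.0, 189.6]
eef_rot: [-3.136, -0.002, 1.407]
ft_force: [-0.5, -0.1, -0.6]
grip_width: 0.4
finger_force: 0.0
```

```bash
python3 - <<'E'
from h import *
np.set_printoptions(precision=2,suppress=True)
s=sensors.state();print(s['ee_pos'],s['eef_rot'],s['ft_force'])
a=save('side','pics/s1.png')[140:300,250:410];b=save('top','pics/t1.png')[190:290,290:410]
cv2.imwrite('pics/c1.png',cv2.cvtColor(np.hstack([cv2.resize(a,(400,400)),cv2.resize(b,(400,400))]),cv2.COLOR_RGB2BGR))
# push path, shifts from the start
X,Y,yw=512.1,-93.1,-.17;c,sn=np.cos(yw),np.sin(yw)
ee=np.array([500.4,-162.3,193.])
for k in np.arange(0,1.61,.1):
    y=-105-90*np.sin(k)+8*np.cos(k)+10;z=78+90*np.cos(k)+8*np.sin(k)+25
    print(round(k,2),(np.array([X-sn*y,Y+c*y,z])-ee)/1000*1000)
E
```

```text
[ 498.23 -159.04  189.63] [-3.14 -0.    1.41] [-0.48 -0.1  -0.65]
0.0 [ -3.02 -16.55   0.  ]
0.1 [ -4.55 -25.44   0.35]
0.2 [ -6.07 -34.33  -0.2 ]
0.3 [ -7.58 -43.11  -1.66]
0.4 [ -9.06 -51.71  -3.99]
0.5 [-10.48 -60.04  -7.18]
0.6 [-11.85 -68.01 -11.2 ]
0.7 [-13.15 -75.54 -16.01]
0.8 [-14.35 -82.57 -21.56]
0.9 [-15.46 -89.01 -27.79]
1.0 [-16.45 -94.81 -34.64]
1.1 [-17.33 -99.91 -42.05]
1.2 [ -18.07 -104.25  -49.93]
1.3 [ -18.68 -107.79  -58.22]
1.4 [ -19.15 -110.5   -66.82]
1.5 [ -19.46 -112.35  -75.65]
1.6 [ -19.63 -113.33  -84.63]
```

View pics/c1.png

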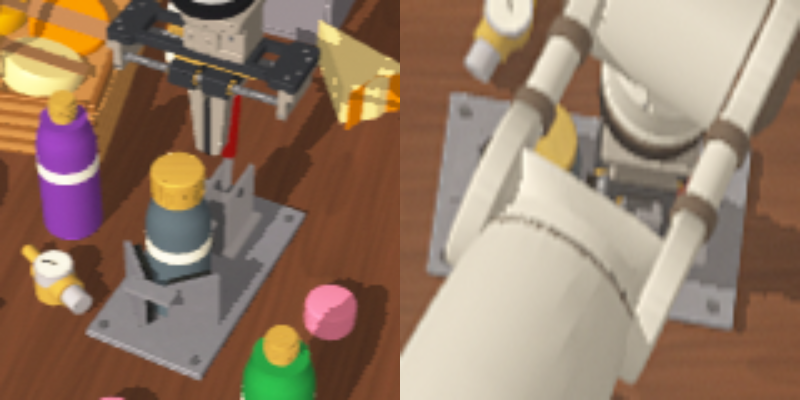

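Emit:
arm_command:
  commands: "-0.0015 -0.008 0 0; -0.003 -0.0165 0 0; -0.0045 -0.0255 0 0; -0.006 -0.0343 0 0; -0.0075 -0.043 -0.0017 0; -0.009 -0.0517 -0.004 0; -0.0105 -0.06 -0.0072 0; -0.0118 -0.068 -0.0112 0; -0.0131 -0.0755 -0.016 0; -0.0143 -0.0826 -0.0216 0; -0.0155 -0.089 -0.0278 0; -0.0155 -0.089 -0.0278 0"

```text
t: 4.7
ee_pos: [484.2, -250.6, 164.7]
eef_rot: [3.141, 0.001, 1.406]
ft_force: [-0.5, 0.1, 1.4]
grip_width: 0.5
finger_force: 0.4
```

Emit:
arm_command:
  commands: "-0.0005 -0.003 -0.0034 0; -0.001 -0.0058 -0.0069 0; -0.0015 -0.0083 -0.0105 0; -0.0019 -0.0109 -0.0143 0; -0.0023 -0.013 -0.018 0; -0.0026 -0.0152 -0.0221 0; -0.0029 -0.017 -0.0262 0; -0.0032 -0.0188 -0.0304 0; -0.0035 -0.0202 -0.0347 0; -0.0037 -0.0215 -0.039 0; -0.0038 -0.0224 -0.0435 0; -0.0038 -0.0224 -0.0435 0"

```text
t: 5.9
ee_pos: [480.5, -271.9, 121.3]
eef_rot: [-3.141, 0.001, 1.407]
ft_force: [-2.0, -0.6, 3.2]
grip_width: 0.7
finger_force: 1.2
```

```bash
python3 - <<'E'
from h import *
np.set_printoptions(precision=2,suppress=True)
s=sensors.state();print(s['ee_pos'],s['ft_force'],s['ft_torque'])
E
```

```text
[ 480.47 -271.94  121.28] [-1.97 -0.62  3.17] [-0.13  0.29 -0.  ]
```

Now about 1.45 rad. I'll press gently on toward the stop, watching the force.

Emit:
arm_command:
  commands: "0 -0.0005 -0.002 0; -0.0002 -0.001 -0.004 0; -0.0002 -0.001 -0.006 0; -0.0002 -0.001 -0.006 0"

```text
t: 6.3
ee_pos: [480.4, -272.7, 116.8]
eef_rot: [-3.141, 0.001, 1.407]
ft_force: [-4.0, 3.8, 11.9]
grip_width: 0.5
finger_force: 6.0
```

Emit:
arm_command:
  commands: "0 0 -0.001 0; 0 0 -0.002 0; 0 0 -0.002 0"

```text
t: 6.6
ee_pos: [480.6, -272.8, 116.5]
eef_rot: [-3.141, 0.001, 1.408]
ft_force: [-9.2, 6.6, 23.0]
grip_width: 0.7
finger_force: 11.4
```

Emit:
arm_command:
  commands: "0 0 0.02 0; 0 0 0.06 0; 0 0 0.1 0; 0 0 0.14 0; 0 0 0.18 0; 0 -0.03 0.2 0; 0 -0.03 0.2 0; 0 -0.03 0.2 0"
  fingers: 1

```text
t: 7.4
ee_pos: [480.2, -302.5, 312.5]
eef_rot: [-3.141, -0.001, 1.406]
ft_force: [-0.3, 0.1, -0.9]
grip_width: 62.7
finger_force: 0.0
```

```bash
python3 - <<'E'
from h import *
np.set_printoptions(precision=2,suppress=True)
s=sensors.state();print(s['ee_pos'],s['eef_rot'],s['ft_force'],s['q'])
a=save('side','pics/s2.png')[140:300,250:410];b=save('top','pics/t2.png')[190:290,290:410]
cv2.imwrite('pics/c2.png',cv2.cvtColor(np.hstack([cv2.resize(a,(480,480)),cv2.resize(b,(320,480))]),cv2.COLOR_RGB2BGR))
# brass mask shift of the cap between pictures
for n,o,f,bx in(('side','pics/s0.png','pics/s2.png',(305,195,340,228)),('top','pics/t0.png','pics/t2.png',(318,212,348,238))):
  x0,y0,x1,y1=bx;A,B=[cv2.imread(q)[y0:y1,x0:x1] for q in(o,f)]
  for I in(A,B):
    h=cv2.cvtColor(I,cv2.COLOR_BGR2HSV);m=(h[...,0]>15)&(h[...,0]<32)&(h[...,1]>120)&(h[...,2]>90)
    ys,xs=np.nonzero(m);print(n,len(xs),xs.mean()+x0,ys.mean()+y0,(xs.min()+x0,xs.max()+x0,ys.min()+y0,ys.max()+y0))
  print('shift',cv2.phaseCorrelate(np.float32(cv2.cvtColor(A,6)),np.float32(cv2.cvtColor(B,6))))
p=np.array([512.1,-93.1,192.]);print(proj('side',[p,p+[.3,1.5,0]]),proj('top',[p,p+[.3,1.5,0]]))
E
```

```text
[ 480.24 -302.52  312.48] [-3.14 -0.    1.41] [-0.27  0.14 -0.85] [-0.78  0.1   1.52  0.    1.52 -0.61]
side 442 320.59276018099547 211.85972850678732 (np.int64(310), np.int64(331), np.int64(201), np.int64(223))
side 442 320.21493212669685 212.3054298642534 (np.int64(310), np.int64(331), np.int64(201), np.int64(224))
shift ((-0.23097816226666268, 0.18992884694074164), 1.0052352930292672)
top 356 332.4691011235955 225.48876404494382 (np.int64(323), np.int64(342), np.int64(215), np.int64(236))
top 362 331.6988950276243 225.47237569060775 (np.int64(322), np.int64(342), np.int64(215), np.int64(236))
shift ((-0.21050289003018285, 0.781069916705901), 0.941564502833802)
[[321.25 207.03]
 [320.94 207.42]] [[332.47 224.46]
 [331.85 224.35]]
```

View pics/c2.png

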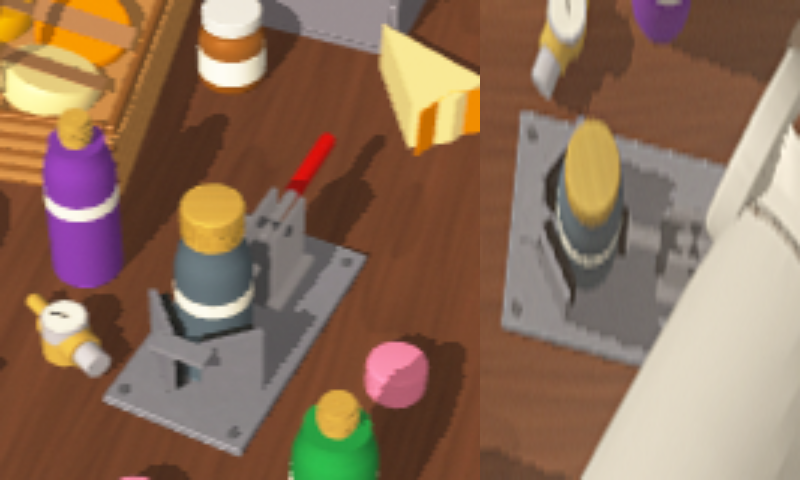

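Emit:
arm_command:
  commands: "0.006 0.04 0 0; 0.012 0.08 0 0; 0.018 0.12 0 0; 0.024 0.16 0 0; 0.029 0.195 -0.02 0; 0.0322 0.211 -0.05 0; 0.0322 0.211 -0.06 0; 0.0322 0.211 -0.06 0; 0.0322 0.211 -0.06 0"
  fingers: 1

```text
t: 8.4
ee_pos: [512.7, -92.3, 253.7]
eef_rot: [3.142, 0.0, 1.406]
ft_force: [-0.7, 0.3, 0.5]
grip_width: 91.5
finger_force: 0.0
```

```bash
python3 - <<'E'
from h import *
np.set_printoptions(precision=2,suppress=True)
s=sensors.state();print(s['ee_pos'],s['eef_rot'],s['ft_force'],s['ft_torque'],s['q'],s['grip_width'])
for a in(1.3,1.4,1.5):
  y=-105-124*np.sin(a);print(a,proj('side',[512.1+.169*y,-93.1+.9856*y,78+124*np.cos(a)]))
a=save('side','pics/s3.png')[140:260,260:380]
cv2.imwrite('pics/c3.png',cv2.cvtColor(cv2.resize(a,(480,480)),cv2.COLOR_RGB2BGR))
E
```

```text
[512.67 -92.35 253.7 ] [3.14 0.   1.41] [-0.69  0.26  0.52] [-0.05  0.05 -0.04] [-0.41  0.01  1.73 -0.    1.4  -0.25] 91.4828491932611
1.3 [[359.36 178.51]]
1.4 [[359.58 181.39]]
1.5 [[359.61 184.54]]
```

View pics/c3.png

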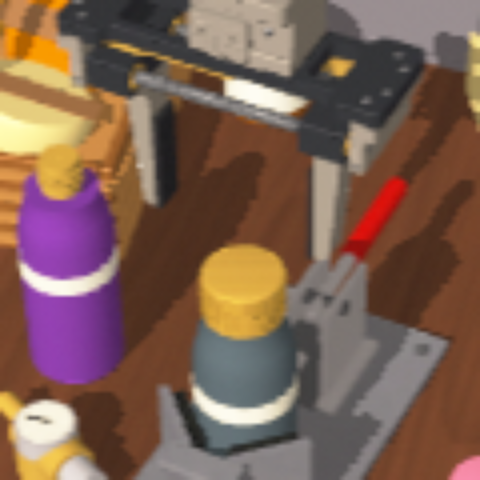

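Emit:
arm_command:
  commands: "0 0.0008 -0.02 0; 0 0.0008 -0.04 0; 0 0.0008 -0.052 0; 0 0.0008 -0.06 0; 0 0.0008 -0.0637 0; 0 0.0008 -0.0637 0"
  fingers: 1

```text
t: 9.05
ee_pos: [512.8, -90.9, 189.8]
eef_rot: [3.141, 0.0, 1.406]
ft_force: [0.3, 0.1, -0.2]
grip_width: 91.9
finger_force: 0.0
```

Emit:
arm_command:
  commands: "0 0 0 0; 0 0 0 0; 0 0 0 0; 0 0 0 0; 0 0 0 0; 0 0 0 0; 0 0 0 0; 0 0 0 0"
  fingers: 0
  grip_force: 15

```text
t: 9.85
ee_pos: [512.7, -90.6, 189.7]
eef_rot: [-3.142, -0.0, 1.407]
ft_force: [-0.5, 0.3, 0.3]
grip_width: 50.0
finger_force: 15.0
```

```bash
cat > st.py <<'E'
from h import *
np.set_printoptions(precision=2,suppress=True)
s=sensors.state();print(s['t'],s['ee_pos'],s['eef_rot'],s['ft_force'],s['ft_torque'],s['q'],s['grip_width'],s['finger_force'])
E
python3 st.py
```

```text
9.85 [512.7  -90.64 189.7 ] [-3.14 -0.    1.41] [-0.46  0.27  0.35] [-0.07  0.17  0.02] [-0.41  0.06  1.8   0.    1.28 -0.24] 50.02073269426714 15.000108573585749
```

Emit:
arm_command:
  commands: "0 0 0 0.02; 0 0 0 0.04; 0 0 0 0.06; 0 0 0 0.06"

```text
t: 10.25
ee_pos: [512.8, -90.7, 189.7]
eef_rot: [3.141, 0.0, 1.468]
ft_force: [-0.1, 0.4, 1.8]
grip_width: 49.9
finger_force: 15.0
```

```bash
python3 st.py
```

```text
10.25 [512.77 -90.72 189.7 ] [3.14 0.   1.47] [-0.05  0.36  1.8 ] [-0.06  0.13  0.03] [-0.41  0.06  1.8  -0.    1.28 -0.3 ] 49.9290906936261 14.999971124343574
```

Emit:
arm_command:
  commands: "0 0 0.0001 0.02; 0 0 0.0001 0.04; 0 0 0.0002 0.06; 0 0 0.0002 0.08; 0 0 0.0002 0.08"

```text
t: 10.75
ee_pos: [512.7, -90.7, 189.8]
eef_rot: [-3.141, -0.0, 1.548]
ft_force: [-1.2, -0.1, -0.2]
grip_width: 50.0
finger_force: 15.0
```

```bash
python3 st.py
```

```text
10.75 [512.65 -90.67 189.76] [-3.14 -0.    1.55] [-1.23 -0.12 -0.16] [-0.11  0.1   0.01] [-0.41  0.06  1.8  -0.    1.28 -0.38] 50.012638115327874 14.99986371025443
```

Emit:
arm_command:
  commands: "0 0 0.0001 0.04; 0 0 0.0001 0.08; 0 0 0.0002 0.12; 0 0 0.0002 0.16; 0 0 0.0003 0.2; 0 0 0.0003 0.24; 0 0 0.0004 0.28; 0 0 0.0004 0.32; 0 0 0.0005 0.36; 0 0 0.0005 0.4; 0 0 0.0006 0.44; 0 0 0.0006 0.44"

```text
t: 11.95
ee_pos: [513.0, -90.8, 191.0]
eef_rot: [3.141, 0.001, 1.987]
ft_force: [-1.5, 0.2, 4.8]
grip_width: 49.8
finger_force: 15.0
```

```bash
python3 st.py
```

```text
11.95 [512.95 -90.79 191.04] [3.14 0.   1.99] [-1.47  0.22  4.78] [-0.05  0.24  0.02] [-0.41  0.06  1.8  -0.    1.28 -0.82] 49.756642524503484 15.00016501173377
```

Emit:
arm_command:
  commands: "0 0 0.0003 0.04; 0 0 0.0005 0.08; 0 0 0.0006 0.12; 0 0 0.0006 0.16; 0 0 0.0007 0.2; 0 0 0.0008 0.24; 0 0 0.0009 0.28; 0 0 0.001 0.32; 0 0 0.001 0.36; 0 0 0.0011 0.4; 0 0 0.0011 0.44; 0 0 0.0011 0.44"

```text
t: 13.15
ee_pos: [512.5, -90.4, 191.4]
eef_rot: [3.142, -0.001, 2.426]
ft_force: [-1.6, 1.0, 2.8]
grip_width: 50.2
finger_force: 15.0
```

```bash
python3 st.py
```

```text
13.15 [512.46 -90.38 191.42] [ 3.14 -0.    2.43] [-1.6   0.99  2.84] [0.15 0.31 0.01] [-0.41  0.06  1.8   0.    1.28 -1.26] 50.16381194366858 14.999866602011025
```

Turned 58° with no resistance. I'll go on to about 80°.

Emit:
arm_command:
  commands: "0 0 0.0001 0.04; 0 0 0.0001 0.08; 0 0 0.0002 0.12; 0 0 0.0002 0.16; 0 0 0.0003 0.2; 0 0 0.0003 0.24; 0 0 0.0003 0.28; 0 0 0.0004 0.32; 0 0 0.0004 0.36; 0 0 0.0004 0.38; 0 0 0.0004 0.38"

```text
t: 14.25
ee_pos: [512.0, -90.4, 191.4]
eef_rot: [3.142, -0.002, 2.806]
ft_force: [-4.1, 1.6, 2.3]
grip_width: 49.7
finger_force: 15.0
```

```bash
python3 st.py
```

```text
14.25 [512.   -90.35 191.45] [ 3.14 -0.    2.81] [-4.1   1.59  2.28] [ 0.19  0.76 -0.04] [-0.41  0.06  1.8  -0.    1.28 -1.64] 49.740018713626725 14.99991996679455
```

Emit:
arm_command:
  commands: "-0.0004 0.0001 0.0003 0; -0.0004 0.0001 0.0006 0; -0.0004 0.0001 0.001 0; -0.0004 0.0001 0.001 0"

```text
t: 14.65
ee_pos: [512.0, -90.6, 192.5]
eef_rot: [-3.141, -0.001, 2.807]
ft_force: [-2.6, -0.1, -3.7]
grip_width: 50.2
finger_force: 15.0
```

```bash
python3 st.py
```

```text
14.65 [511.98 -90.58 192.48] [-3.14 -0.    2.81] [-2.57 -0.13 -3.73] [ 0.03  0.43 -0.02] [-0.41  0.06  1.8  -0.    1.28 -1.64] 50.20647390820439 14.999559628777206
```

Emit:
arm_command:
  commands: "-0.0002 0 0.0005 0; -0.0002 0 0.001 0; -0.0002 0 0.001 0"

```text
t: 14.95
ee_pos: [512.0, -90.6, 193.9]
eef_rot: [-3.141, -0.0, 2.807]
ft_force: [-2.4, 0.1, -2.9]
grip_width: 49.9
finger_force: 15.0
```

```bash
python3 st.py
```

```text
14.95 [511.97 -90.6  193.86] [-3.14 -0.    2.81] [-2.42  0.13 -2.89] [-0.03  0.48  0.06] [-0.41  0.06  1.8  -0.    1.29 -1.64] 49.8926790928464 14.999575736001134
```

Emit:
arm_command:
  commands: "0 0 0.001 0; 0 0 0.002 0; 0 0 0.003 0; 0 0 0.004 0; 0 0 0.004 0"
  grip_force: 20

```text
t: 15.45
ee_pos: [512.0, -90.6, 198.1]
eef_rot: [-3.142, -0.0, 2.807]
ft_force: [-2.9, 0.2, -1.4]
grip_width: 49.8
finger_force: 20.0
```

```bash
python3 st.py
```

```text
15.45 [512.05 -90.57 198.1 ] [-3.14 -0.    2.81] [-2.89  0.2  -1.44] [-0.08  0.55  0.03] [-0.41  0.05  1.8  -0.    1.29 -1.64] 49.82087383436446 19.999641948379576
```

Only the cap's weight is on the tool, so it is free. I'll lift it to about 106 mm above its seat.

Emit:
arm_command:
  commands: "0 0 0.006 0; 0 0 0.014 0; 0 0 0.023 0; 0 0 0.034 0; 0 0 0.046 0; 0 0 0.058 0; 0 0 0.07 0; 0 0 0.082 0; 0 0 0.092 0; 0 0 0.098 0; 0 0 0.098 0; 0 0 0.098 0"

```text
t: 16.65
ee_pos: [512.0, -90.5, 295.5]
eef_rot: [3.142, -0.001, 2.807]
ft_force: [0.5, -0.7, -1.3]
grip_width: 50.1
finger_force: 20.0
```

```bash
python3 st.py; python3 - <<'E'
from h import *
a=save('side','pics/s4.png');b=save('top','pics/t4.png')
cv2.imwrite('pics/c4.png',cv2.cvtColor(np.hstack([cv2.resize(a[110:310,210:410],(480,480)),cv2.resize(b[180:320,230:420],(320,480))]),cv2.COLOR_RGB2BGR))
print(proj('side',[[512.3,-91.5,160],[512.3,-91.5,184]]))
E
```

```text
16.65 [511.96 -90.49 295.53] [ 3.14 -0.    2.81] [ 0.47 -0.69 -1.34] [-0.06  0.01  0.05] [-0.41 -0.02  1.67  0.    1.49 -1.64] 50.13303726727027 19.99971689656377
[[321.11559113 217.41655065]
 [321.00429406 209.98307072]]
```

View pics/c4.png

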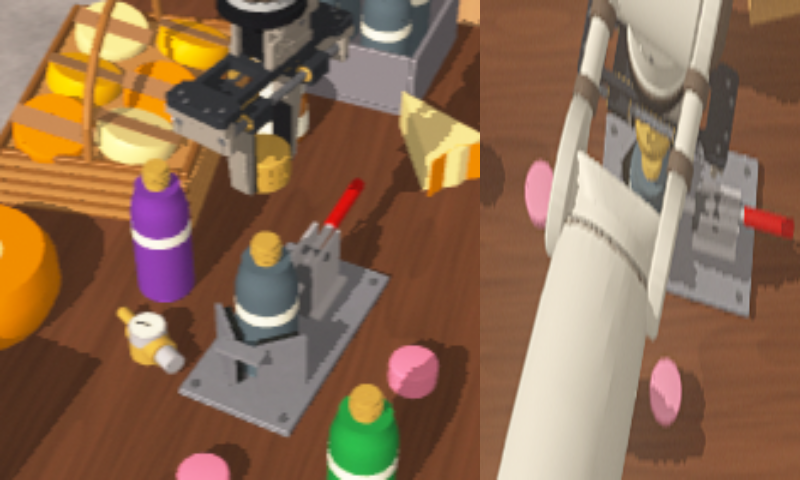

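The picture shows the cap in the gripper at crop (272,160). The bottle stands below it with its neck bare at (265,250), still clamped, with the handle flat. Handing in.

```bash
python3 -c "
from h import *
print(env.hand_in())"
```

```text
the job is handed in; nothing more can be done
None
```

The job is handed in, though no verdict came back: the bottle is clamped with the handle at its stop, and the cap came off anticlockwise (right-hand thread, 80° turn, no forcing) and is held about 106 mm above its seat, straight over the bottle.

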